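Dispense a jar into the tray with the hooded pedal

ROBOT

A 6-joint arm with a two-finger parallel gripper is mounted at the origin on a cart in front of the work surface, level with it; the furniture and walls round the work are solid. World frame = base frame: x ahead of the robot, y to its left, z up, the work surface at z = 0. Lengths are in m, angles in degrees, forces in N, time in s.
With the tool pointing down it reaches from about 0.325 to 0.85 m from the base axis. Payload 4.4 kg.
Tool frame: the origin (TCP) lies on the centre line of the jaws, within the pads' length; the fingertips stand 8 mm ahead of it and the grasp point (between the pads) lies 11 mm behind it (ctrl.finger_overhang is the distance from the TCP to the fingertips, in m); z points along the fingers, y is the line along which they close (so a half turn about z gives the same grasp; the last joint's range is limited). The gripper opens to 94 mm and grips with 3 to 60 N. Pads are 16 mm wide; open, the fingers measure 119 mm over their backs; the gripper's body (75 mm by 177 mm) begins 78 mm behind the grasp point.
Start: joints at [-8.623, 11.837, 88.321, -0, 79.842, -8.623], TCP at [0.575, -0, 0.213] pointing down, gripper open.
Joint ranges: [-156.59, 156.59], [-49.26, 127.26], [12.9, 141.05], [-63.56, 243.56], [4.71, 150.69], [-161.64, 161.64]. Speed limits (degrees/s): [159.86, 159.86, 180, 180, 180, 180].

INTERFACE

Orientations are given as [roll, pitch, yaw] about the fixed x, y, z axes, in that order (R = Rz(yaw) Ry(pitch) Rx(roll)).
In Python, from cell import ctrl gives the robot as it stands. The module is installed in compiled form; this text tells all that it offers.
- The arm moves only by the shell command python3 -m creep 'ROWS' [FORCE]. ROWS is JSON, one flat list of numbers, 7 for each row, row after row: the finger opening in cm, from 0 to 9.4, then the shift along the world's x, y, z in cm, then the turn, a rotation vector about the world's x, y, z in degrees. In form: [hand, tx, ty, tz, wx, wy, wz, hand, tx, ty, tz, wx, wy, wz, ...]. A call has exactly 5 rows; each row is the pose to reach, as a shift and turn from the pose commanded when the call began; what a row does not reach only later rows make up. A row lasts 1/10 s, in which the tool goes at most 50 mm and 8.59 degrees, less where a joint would pass 70% of its speed; a pose out of reach is approached as far as the arm can. A call with a gripper value outside its range is refused whole. The fingers move at their own pace and stop on an object; FORCE is the grip in N (left out, the last holds). Time passes only in rows, so rows that repeat a pose let the fingers close, or fill a call up. It gives the time, the measured TCP pose, the force, the opening and the grip force at its end, in the units of the state.
- ctrl.read_state(): the state, without advancing time (a new reading comes with each control period).
- ctrl.grab_frame(name): name is "scene" or "side" or "wrist"; returns the picture (480x640x3 uint8, red, green, blue); there is no depth.
- ctrl.camera_model(name): a dict with "fx", "fy", "cx", "cy" (pixels), "k1" (the pictures are not rectified: a ray, as slopes to the right and down, at radius r is drawn at 1 + k1 r^2 times it, then the intrinsics apply), "origin" and "orientation" of the camera in the world. Camera axes: x right, y down, z forward; pixel columns grow to the right and rows downward; lengths in m; the calibration is good to about 2 mm. A picture is of the moment at which its call begins: read the wrist's pose just before it. camera_model takes no time and is no camera call; for the wrist camera it gives the pose at the moment of the call.
- ctrl.sign_off(): hands the job in; it is judged then, once.
Trained networks look in the newest picture that a camera, given by its name, has taken for a name from the list of things; names that differ only in an ending like _2 or _b are one class to them, and where a whole thing is asked for, a point or a joint stands for the part that bears it (a point fixed in the world has none). Each returns a list of dicts, best first, with "confidence" (0 to 1); they miss things now and then, are a little off and sometimes report something else, mostly with a low value. They report only what shows in the picture. A call takes as long as a camera call. They do not tell look-alikes from the thing itself.
- ctrl.look_for(camera, query): "extent" ([left, top, right, bottom] in pixels, round what is visible of it).
- ctrl.tip_of(camera, query): "pixel" ([row, column] in pixels: a listed point, or the origin of a listed thing).
The state is a dict: "time": time; "joint_pos": joint angles; "joint_vel": joint speeds; "tau": joint torques, N m; "tcp_pos": TCP position; "tool_rot": TCP orientation; "ft_force": force on the tool from outside, world axes, zero at the start; "moment": the same for the moment, N m; "opening": finger opening in m; "gripper_force": force on a finger pad.
Only numpy, scipy, OpenCV 4.12 (cv2) and the standard library are available. Lean on these libraries where they do the work, as an engineer would, in place of code of your own. Each camera call takes 0.05 s, during which the arm holds its last target. There are 200 camera calls.

TASK

Push the open card tray fully home into the bay under the jar feeder, against its back stop. Then reach under the hood of the pedal and press the pedal firmly, without stamping on it, right down to its stop and keep it there until the jar has rolled into the tray, and let the pedal come all the way up again. Work the jar and gate only through the pedal, and leave the brush, the bottle and the other things on the bench where they are.

Things in the scene. Friction and masses are not known exactly. Their poses are not given: they have to be found in the camera images.
- tray: Open card box, red with white lining, outer 79 (its x) x 101 (its y) x 50 mm high, walls and floor 2 mm, about 0.12 kg, loose on the bench in front of the feeder. Origin: centre of its underside. It goes into the bay with its long side (own y) along the feeder's x, either end first; push it along the bench, lined up first (it jams on the guides if off line).
- feeder: Fixed aluminium jar feeder; its channel falls towards -y over the tray bay and ends in a lip, underside 56 mm above the bench. Origin on the bench; x points away from the robot (push direction of the bay), y left along the channel, z up. Channel: x -36..48, y -40..107 mm, up to 145 mm high. Catch board beyond the bay: x -30..50, y -125..-120, 100 mm high. The bay opens towards -x.
- bay (a point): Where the tray's origin is when fully home (feeder x 0, y -75 mm, z 0); axes as the feeder's. Back stop at x +50.5 mm. Side walls leave 90 mm for the 79 mm tray from x -35 to the stop; before them guides 40 mm high flare from half-width 45 to 57 mm at x -68. When home the tray's near wall is at x -50.5, only 15 mm out from under the channel: let a pushing tool lean back (-x) 10 to 30 degrees.
- jar_mid (a point): Middle of the jar, a closed clear jar with a white cap, 50 mm diameter, 66 mm long, 0.1 kg, lying across the channel behind the gate at the start. Lying on the tray floor its middle is 27 mm above the bench. It rolls by itself into the tray in about one second once the gate is down.
- pedal_base: Fixed grey sheet-metal pedal housing with hood, 140 x 100 x 127 mm. Origin on the bench at mid-width, 59 mm behind the hood's front edge; x points into the mouth (which faces -x), y left, z up. Side walls (86 mm apart), roof (underside z 122, top 127, front edge x -59 mm) and rear are closed: reach the tread through the mouth, fingers tilted about 45 degrees.
- tread (a point): Point to press: top of the ribbed tread, mid-width, 90 mm from the hinge; moves with the tread. Up, it is at x -38.5, z 56 mm in the pedal_base frame. The tread is 70 mm wide, rises towards the mouth at 0.32 rad, front edge at x -54 mm, just inside the hood's edge. Press straight down.
- pedal (a joint): Pedal angle (rad): 0 up, grows when pressed. Hinge along pedal_base y at x +45, z 22 mm. Its spring resists with 2 N at the top to 7 N near the bottom at the pressing point, lifting it back when let go. It meets its stop somewhere from 0.2 to 0.33 rad (a screw set differently each time), to be felt; 15 to 25 N on the tool is a firm press, over 50 N is too much.
- gate (a joint): Drop of the steel gate plate in the jar channel (m): 0 shut, 0.127 times the pedal angle; the jar passes at about 0.023 and more (pedal at about 0.19 rad).
- flat_brush: Flat brush with a wooden handle, 67 x 185 x 14 mm, lying on the bench between the tray and the pedal; to be left alone. Origin: centre of its underside.
- dropper_bottle: Small brown dropper bottle, 33 x 102 mm high, standing behind the pedal; to be left alone. Origin: centre of its underside.
- coplin_jar: Round staining jar with lid, 60 x 108 mm high, standing behind the pedal; to be left alone. Origin: centre of its underside.
- jar: The jar itself (see point jar_mid). Origin: centre of its base, 33 mm from its middle; its z is the jar's axis, base to cap.
Not all that is in view belongs to the job. There is more than one size of the jar; the job needs the middle-sized.

How it is judged:
By the outcome, as a careful person would: the job done as asked, in the order asked, and still so for the second after the job is handed in, with the robot touching nothing.
It also fails if it takes over 61 s, if anything falls off the work surface, if the arm or the gripper's body presses on something with over 40 N, if the wrist force passes 120 N, or if a joint passes its speed limit or range.

## Working session

There is one attempt and no reset: what is moved stays moved. The work goes in short steps, Python scripts to look and compute and a shell command to move; the robot and the scene stay as the last step left them, time stands still between calls to the robot, and variables do not carry over. Pictures are saved under pics/ and viewed, at most 10 in all, crops included, and the job is handed in when it is done.

```bash
mkdir -p pics; cat > h.py <<'E'
import numpy as np, cv2
from cell import ctrl
from scipy.spatial.transform import Rotation as R
def cam(n):
    m=ctrl.camera_model(n); return m
def rot(o):
    o=np.array(o,float)
    return o if o.shape==(3,3) else R.from_euler('xyz',o,degrees=True).as_matrix()
def ray(m,px):  # px=(col,row)
    u=(px[0]-m['cx'])/m['fx']; v=(px[1]-m['cy'])/m['fy']
    rd=np.hypot(u,v); r=rd
    for _ in range(30): r=rd/(1+m['k1']*r*r)
    s=r/rd if rd>0 else 1
    d=rot(m['orientation'])@np.array([u*s,v*s,1]); return np.array(m['origin']),d/np.linalg.norm(d)
def onz(m,px,z):
    o,d=ray(m,px); return o+d*(z-o[2])/d[2]
def proj(m,p):
    q=rot(m['orientation']).T@(np.array(p)-np.array(m['origin'])); u,v=q[0]/q[2],q[1]/q[2]; k=1+m['k1']*(u*u+v*v)
    return np.array([m['fx']*u*k+m['cx'],m['fy']*v*k+m['cy']])
def tri(rs):
    A=0;b=0
    for o,d in rs:
        P=np.eye(3)-np.outer(d,d);A=A+P;b=b+P@o
    return np.linalg.solve(A,b)
def save(n,f): cv2.imwrite('pics/'+f,cv2.cvtColor(n,cv2.COLOR_RGB2BGR))
E
python3 - <<'E'
from h import *
print(ctrl.camera_model('scene'))
print(ctrl.read_state())
for c in ['scene','side','wrist']:
    m=ctrl.camera_model(c); save(ctrl.grab_frame(c),c+'0.png'); print(c,np.round(m['origin'],3))
    for q in ['tray','feeder','pedal_base','jar','flat_brush','bay','jar_mid','tread']:
        try: print(q,[(np.round(d['pixel']).tolist(),round(d['confidence'],2)) for d in ctrl.tip_of(c,q)], [(np.round(d['extent']).tolist(),round(d['confidence'],2)) for d in ctrl.look_for(c,q)] if q in('tray','jar','pedal_base') else '')
        except Exception as e: print(q,e)
E
```

```text
{'fx': 516.2019957933892, 'fy': 516.2019957933892, 'cx': 317.24837082477825, 'cy': 231.93241852353364, 'k1': -0.11384059541163649, 'origin': array([-0.11514851,  0.71394207,  0.95686208]), 'orientation': array([-137.86664449,    0.82360448, -115.92842088])}
{'time': 0.0, 'joint_pos': array([-8.62267236e+00,  1.18843775e+01,  8.84022216e+01, -1.31112487e-03,
        7.98398355e+01, -8.62167073e+00]), 'joint_vel': array([-0.06439344, -0.10906986, -0.00276009,  0.03241597,  0.02164422,
        0.02724329]), 'tau': array([-8.39226868e-05, -3.70882022e+01, -2.81415099e+01,  6.96549774e-02,
        3.60915181e-02, -1.71865345e-04]), 'tcp_pos': array([5.74236598e-01, 1.00279015e-04, 2.12310836e-01]), 'tool_rot': array([-1.79874801e+02, -1.76782293e-02,  8.99992118e+01]), 'ft_force': array([0.17985112, 0.40148502, 0.1632408 ]), 'moment': array([ 0.01199427, -0.01031195, -0.03302739]), 'gripper_force': 0.0, 'opening': 0.09378513000819007}
scene [-0.115  0.714  0.957]
tray [([260.0, 445.0], 0.85)] [([422.0, 230.0, 477.0, 282.0], 0.82)]
feeder [([230.0, 397.0], 0.89)] 
pedal_base [([286.0, 322.
[... 443 characters left out ...]
09.0, 371.0], 0.7)] [([349.0, 186.0, 392.0, 219.0], 0.96)]
feeder [([219.0, 312.0], 0.9)] 
pedal_base [([297.0, 339.0], 0.97), ([236.0, 368.0], 0.68)] [([285.0, 226.0, 379.0, 327.0], 0.93)]
jar [([193.0, 320.0], 0.81), ([220.0, 270.0], 0.8), ([421.0, 384.0], 0.56)] [([347.0, 361.0, 409.0, 437.0], 0.87), ([288.0, 181.0, 320.0, 197.0], 0.86), ([246.0, 215.0, 270.0, 235.0], 0.52)]
flat_brush [([236.0, 370.0], 0.78)] 
bay [([202.0, 315.0], 0.89)] 
jar_mid [([190.0, 307.0], 0.78), ([396.0, 377.0], 0.73), ([224.0, 257.0], 0.56)] 
tread [] 
wrist [0.575 0.087 0.385]
tray [([80.0, 172.0], 0.59)] []
feeder [([20.0, 334.0], 0.77)] 
pedal_base [] []
jar [] []
flat_brush [] 
bay [] 
jar_mid [] 
tread []
```

View pics/scene0.png

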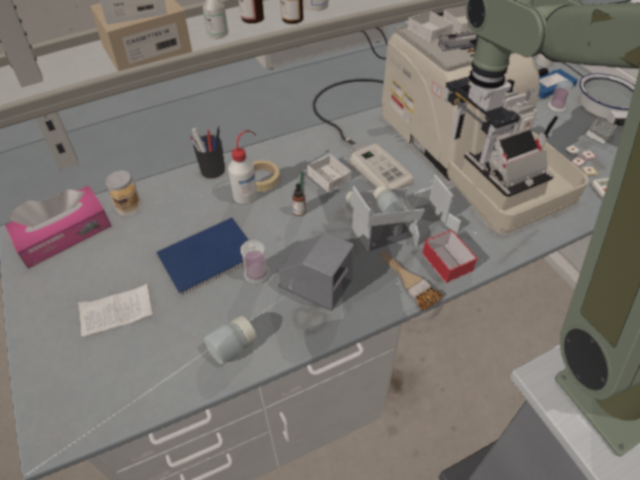

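View pics/side0.png

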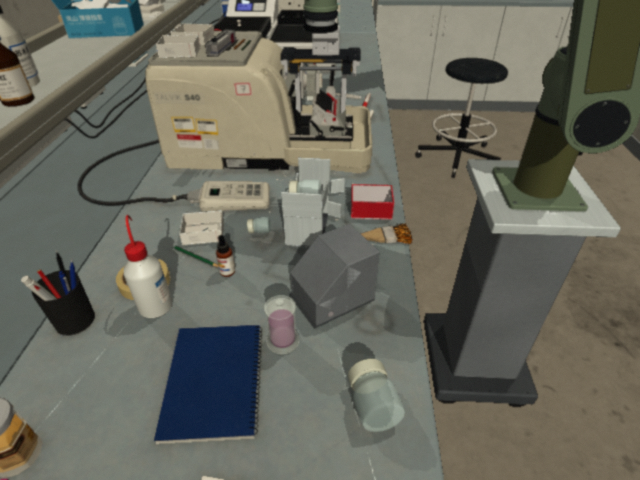

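```bash
python3 - <<'E'
from h import *
s,d=ctrl.camera_model('scene'),ctrl.camera_model('side')
S=dict(tray=(445,260),feeder=(397,230),pedal=(322,286),brush=(406,280),bay=(421,219),jar=(384,199))
D=dict(tray=(371,209),feeder=(312,219),pedal=(339,297),brush=(370,236),bay=(315,202),jar=(307,190))
for k in S:
    print(k,np.round(tri([ray(s,S[k]),ray(d,D[k])]),3),np.round(onz(s,S[k],0),3),np.round(onz(d,D[k],0),3))
print('tread', onz(s,(333,277),.056))
w=ctrl.camera_model('wrist'); print(onz(w,(172,80),0),onz(w,(334,20),0))
E
```

```text
tray [0.445 0.121 0.008] [0.451 0.115 0.   ] [0.443 0.113 0.   ]
feeder [ 0.587  0.165 -0.   ] [0.586 0.166 0.   ] [0.588 0.163 0.   ]
pedal [ 0.517  0.411 -0.006] [0.515 0.411 0.   ] [0.516 0.419 0.   ]
brush [0.446 0.227 0.   ] [0.443 0.23  0.   ] [0.448 0.222 0.   ]
bay [0.586 0.095 0.005] [ 0.59   0.091 -0.   ] [0.585 0.09  0.   ]
jar [0.595 0.21  0.116] [0.696 0.138 0.   ] [0.611 0.035 0.   ]
tread [0.48881164 0.3964827  0.056     ]
[0.44402741 0.11705696 0.        ] [0.5874234  0.16484648 0.        ]
```

The scene picture shows the red tray at (449,257), the feeder at (395,215) with the jar in its channel at (390,198), the pedal hood at (320,270) and the brush at (415,280). Look-alikes are the big jar lying at (230,340), the coplin jar at (255,260), and a small jar that the side view shows at (258,225). The white tray at (325,172) could be taken for the red one. I choose the red tray and the jar in the channel. Next, a closer wrist view.

```bash
python3 -m creep '[9.4,-1,1,4,0,0,0, 9.4,-2,2,8,0,0,0, 9.4,-3,3,12,0,0,0, 9.4,-4,3,16,0,0,0, 9.4,-4,3,16,0,0,0]'
python3 - <<'E'
from h import *
st=ctrl.read_state();m=ctrl.camera_model('wrist'); im=ctrl.grab_frame('wrist'); save(im,'w1.png')
print(st['tcp_pos'],m['origin'],m['orientation'],onz(m,(320,240),0))
for q in ['tray','feeder','pedal_base','bay','tread','jar_mid','flat_brush']:
    print(q,[(np.round(onz(m,d['pixel'][::-1],0),3),np.round(d['pixel']),round(d['confidence'],2)) for d in ctrl.tip_of('wrist',q)])
E
```

```text
time: 2.3
tcp_pos: [0.5371, 0.0302, 0.3815]
tool_rot: [179.2, 0.1, 90.0]
ft_force: [1.0, -0.9, 1.9]
opening: 0.0943
gripper_force: 0.0
[0.53709036 0.03015721 0.38148328] [0.53416036 0.11734649 0.55308278] [ 1.63065237e+02 -8.45534978e-01 -3.78666190e-02] [ 0.54299742 -0.0539412   0.        ]
tray [(array([0.446, 0.119, 0.   ]), array([112., 244.]), 0.86)]
feeder [(array([0.591, 0.168, 0.   ]), array([ 71., 358.]), 0.9)]
pedal_base [(array([0.611, 0.22 , 0.   ]), array([ 27., 375.]), 0.51)]
bay []
tread [(array([0.591, 0.165, 0.   ]), array([ 74., 358.]), 0.58)]
jar_mid [(array([0.614, 0.217, 0.   ]), array([ 30., 377.]), 0.96), (array([0.716, 0.222, 0.   ]), array([ 28., 458.]), 0.79)]
flat_brush [(array([0.447, 0.231, 0.   ]), array([ 18., 242.]), 0.85)]
```

View pics/w1.png

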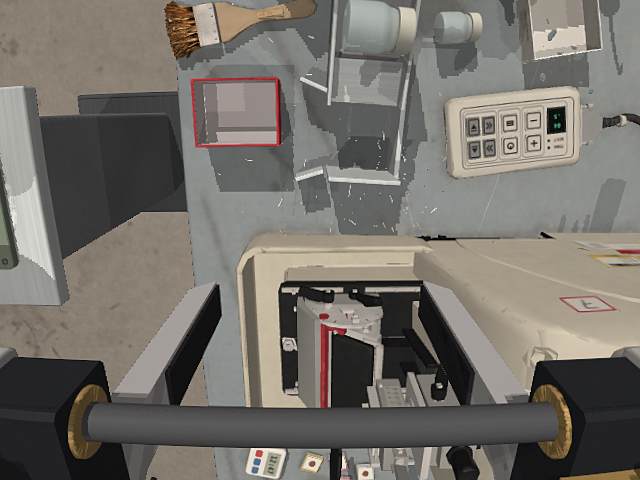

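The wrist picture shows the red tray rim with corners about (192,80), (279,77), (281,146) and (196,147). The catch board top runs (327,180)-(400,184), with the guides at (312,85) and (312,172). The middle jar sits in the channel at (378,25), and the small jar is loose at (458,27). I'll move in y for a second view.

```bash
python3 -m creep '[9.4,0,4,0,0,0,0, 9.4,0,8,0,0,0,0, 9.4,0,11,0,0,0,0, 9.4,0,13,0,0,0,0, 9.4,0,13,0,0,0,0]'
python3 -m creep '[9.4,0,0,0,0,0,0, 9.4,0,0,0,0,0,0,9.4,0,0,0,0,0,0,9.4,0,0,0,0,0,0,9.4,0,0,0,0,0,0]'
python3 - <<'E'
from h import *
st=ctrl.read_state();m=ctrl.camera_model('wrist'); im=ctrl.grab_frame('wrist'); save(im,'w2.png')
np.save('w2.npy',dict(m),allow_pickle=True)
print(st['tcp_pos'],m['origin'],onz(m,(320,240),0))
for q in ['tray','feeder','pedal_base','bay','tread','jar_mid','flat_brush','dropper_bottle','coplin_jar']:
    print(q,[(np.round(onz(m,d['pixel'][::-1],0),3),np.round(d['pixel']),round(d['confidence'],2)) for d in ctrl.tip_of('wrist',q)])
hsv=cv2.cvtColor(im,cv2.COLOR_RGB2HSV)
mk=(((hsv[...,0]<8)|(hsv[...,0]>172))&(hsv[...,1]>140)&(hsv[...,2]>60)).astype(np.uint8)
mk[330:]=0
mk=cv2.morphologyEx(mk,cv2.MORPH_CLOSE,np.ones((3,3)))
c=max(cv2.findContours(mk,cv2.RETR_EXTERNAL,cv2.CHAIN_APPROX_NONE)[0],key=cv2.contourArea)
print('rect px',cv2.minAreaRect(c))
P=np.array([onz(m,p[0].astype(float),.05)[:2] for p in c]).astype(np.float32)
r=cv2.minAreaRect(P*1000); print('tray rim',r)
E
```

```text
time: 3.2
tcp_pos: [0.5345, 0.1622, 0.3722]
tool_rot: [-179.9, -0.0, 90.2]
ft_force: [0.4, -0.5, -0.1]
opening: 0.0936
gripper_force: 0.0
time: 3.7
tcp_pos: [0.5351, 0.1593, 0.3735]
tool_rot: [180.0, 0.0, 89.9]
ft_force: [0.6, 0.4, -0.3]
opening: 0.0939
gripper_force: 0.0
[0.53510584 0.15933983 0.37352767] [0.53469627 0.24628788 0.54526383] [0.5356229  0.07829333 0.        ]
tray [(array([0.442, 0.12 , 0.   ]), array([210., 250.]), 0.65)]
feeder [(array([0.585, 0.166, 0.   ]), array([176., 358.]), 0.82)]
pedal_base []
bay []
tread [(array([0.588, 0.166, 0.   ]), array([176., 360.]), 0.56)]
jar_mid [(array([0.717, 0.217, 0.   ]), array([137., 460.]), 0.92), (array([0.614, 0.189, 0.   ]), array([158., 380.]), 0.79)]
flat_brush [(array([0.445, 0.23 , 0.   ]), array([126., 249.]), 0.74)]
dropper_bottle [(array([0.753, 0.366, 0.   ]), array([ 16., 496.]), 0.79)]
coplin_jar []
rect px ((245.0, 217.5), (67.0, 86.0), 90.0)
tray rim ((444.4525146484375, 121.87596893310547), (84.80339050292969, 103.46635437011719), 89.90219116210938)
```

View pics/w2.png

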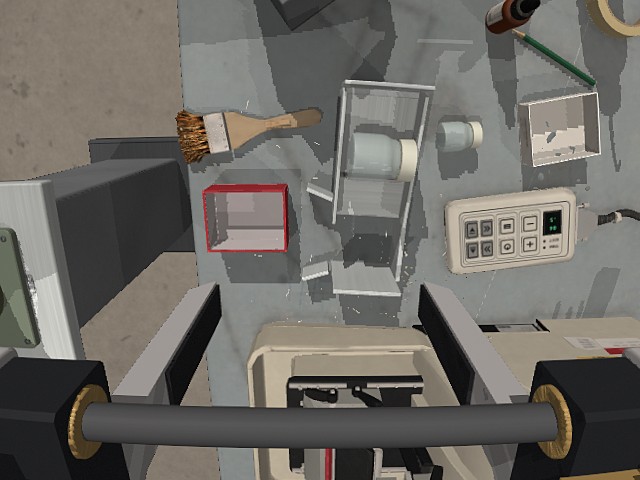

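The second view shows the tray rim (205,185)-(288,250) and the feeder channel (345,82)-(433,90) running down to the catch board at (333,292)-(400,294). The bay guides are at (320,190) and (316,270). This crop is for precise corners.

```bash
python3 - <<'E'
import cv2
im=cv2.imread('pics/w2.png')[70:302,190:448]
cv2.imwrite('pics/w2c.png',cv2.resize(im,None,fx=2.5,fy=2.5,interpolation=cv2.INTER_CUBIC))
E
```

```text
(no output)
```

View pics/w2c.png

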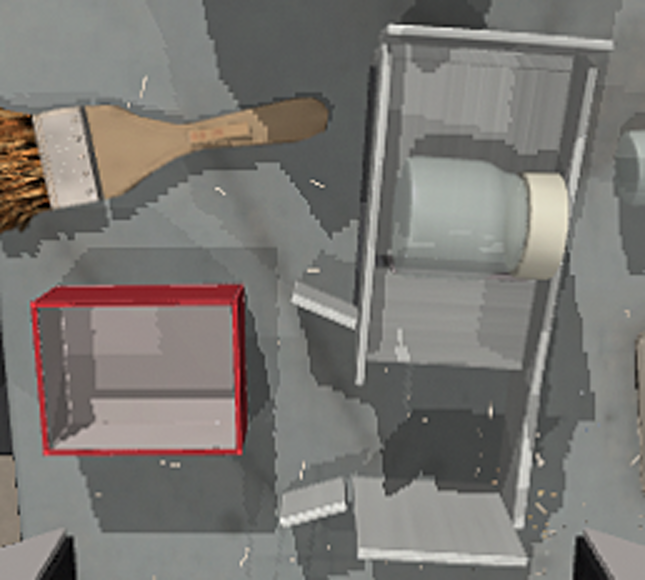

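The crop gives the tray rim corners (35,304), (243,303), (241,454) and (45,454). It also gives the catch board's top edge (358,558)-(525,566), the guides' inner top edges (293,302)-(357,328) and (281,516)-(346,500), and the channel end (388,27)-(612,42). Now fitting poses.

```bash
cat > fit.py <<'E'
from h import *
from scipy.optimize import least_squares
def fit(m,obj,px,x0):
    obj=np.array(obj,float);px=np.array(px,float)
    def f(p):
        c,s=np.cos(p[2]),np.sin(p[2])
        return np.concatenate([proj(m,(p[0]+c*o[0]-s*o[1],p[1]+s*o[0]+c*o[1],o[2]))-q for o,q in zip(obj,px)])
    r=least_squares(f,x0,loss='soft_l1'); return r.x,r.fun.reshape(-1,2)
E
python3 - <<'E'
from fit import *
m=np.load('w2.npy',allow_pickle=True).item()
u=lambda L:[(190+(a-1)/2.5,70+(b-1)/2.5) for a,b in L]
h,w=.0505,.0395
p,r=fit(m,[(-h,w,.05),(h,w,.05),(h,-w,.05),(-h,-w,.05)],u([(35,304),(243,303),(241,454),(45,454)]),[.444,.118,0])
print('tray',p[:2],np.degrees(p[2]),np.round(r,1).tolist())
p,r=fit(m,[(-.03,-.125,.1),(.05,-.125,.1),(-.068,-.018,.04),(-.035,-.03,.04),(-.068,-.132,.04),(-.035,-.12,.04),(-.036,.107,.145),(.048,.107,.145)],u([(358,558),(525,566),(293,302),(357,328),(281,516),(346,500),(388,27),(612,42)]),[.587,.165,0])
print('feeder',p[:2],np.degrees(p[2]),np.round(r,1).tolist())
c,s=np.cos(p[2]),np.sin(p[2]); print('bay',p[0]+s*.075,p[1]-c*.075)
E
```

```text
tray [0.44443975 0.117362  ] -0.848427965975842 [[-0.3, -1.4], [-0.2, -0.4], [1.2, 1.5], [-0.2, 0.5]]
feeder [0.58759178 0.16763598] -3.529486188567771 [[-0.2, 0.0], [1.0, 0.3], [-0.7, 0.3], [-0.1, 1.0], [-0.3, 1.1], [-0.4, 0.3], [-0.1, -1.7], [1.1, -0.8]]
bay 0.5829746098604218 0.09277823845961822
```

```bash
python3 -m creep '[9.4,-2,-1,-2,0,0,8.5, 9.4,-4,-2,-4,0,0,17, 9.4,-6,-3,-6,0,0,25.5, 9.4,-8,-4,-8,0,0,34, 9.4,-9.1,-4.2,-10,0,0,42.5]' | tail -8
python3 -m creep '[9.4,0,0,-2,0,0,8.5, 9.4,0,0,-4,0,0,17, 9.4,0,0,-6,0,0,25.5, 9.4,0,0,-8,0,0,34, 9.4,0,0,-10,0,0,42.5]'
python3 -m creep '[9.4,0,0,0,0,0,1.5, 9.4,0,0,0,0,0,1.5, 9.4,0,0,0,0,0,1.5, 9.4,0,0,0,0,0,1.5, 9.4,0,0,0,0,0,1.5]'
python3 - <<'E'
from h import *
st=ctrl.read_state(); print(st['joint_pos'],st['ft_force']); m=ctrl.camera_model('wrist'); im=ctrl.grab_frame('wrist'); save(im,'w3.png')
np.save('w3.npy',dict(m),allow_pickle=True); print([ (np.round(d['pixel']),d['confidence'],onz(m,d['pixel'][::-1],0)) for d in ctrl.tip_of('wrist','tray')])
E
```

```text
time: 4.7
tcp_pos: [0.4427, 0.1174, 0.2728]
tool_rot: [-180.0, 0.0, 132.8]
ft_force: [0.8, -1.0, -0.1]
opening: 0.094
gripper_force: 0.0
time: 5.2
tcp_pos: [0.444, 0.118, 0.1729]
tool_rot: [180.0, 0.0, 175.4]
ft_force: [-0.4, 0.8, -0.9]
opening: 0.094
gripper_force: 0.0
time: 5.7
tcp_pos: [0.4447, 0.1181, 0.1745]
tool_rot: [180.0, 0.1, 176.5]
ft_force: [-0.4, 0.1, 0.0]
opening: 0.094
gripper_force: 0.0
[ 4.06995761e+00 -3.01277042e-01  1.06453119e+02  1.09402431e-03
  7.37296999e+01 -8.23891765e+01] [-0.42639276  0.14135268  0.01198457]
[(array([212., 319.]), 0.94, array([0.44181551, 0.11950024, 0.        ]))]
```

View pics/w3.png

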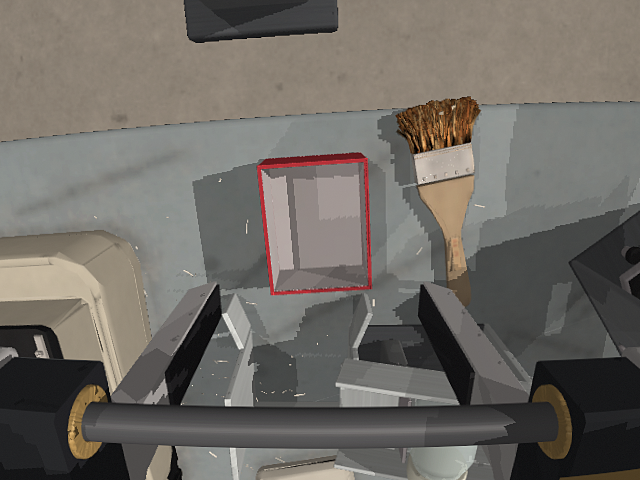

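This view looks back towards the robot. The tray rim corners are at (259,164), (368,159), (371,289) and (271,294), and the brush is clear to the right, its bristles at about (440,125).

```bash
python3 - <<'E'
from fit import *
m=np.load('w3.npy',allow_pickle=True).item()
h,w=.0505,.0395
p,r=fit(m,[(-h,-w,.05),(-h,w,.05),(h,w,.05),(h,-w,.05)],[(259,164),(368,159),(371,289),(271,294)],[.444,.118,0])
print('tray',p[:2],np.degrees(p[2]),np.round(r,1).tolist())
p,r=fit(m,[(-.068,-.132,.04),(-.068,-.018,.04)],[(226,296),(369,294)],[.5876,.1676,-.061])
print('feeder',p[:2],np.degrees(p[2]),np.round(r,1).tolist())
E
```

```text
tray [0.44298683 0.11850744] -0.6707955463234269 [[-1.2, -0.2], [1.5, -1.0], [0.8, 0.8], [-1.0, 0.6]]
feeder [0.57072681 0.17040254] -2.6660253231303392 [[0.8, -0.1], [-0.7, -0.0]]
```

```bash
python3 -m creep '[9.4,0,0,-4,0,0,0, 9.4,0,0,-8,0,0,0, 9.4,0,0,-12,0,0,0, 9.4,0,0,-14,0,0,0, 9.4,0,0,-15.2,0,0,0]'
python3 -m creep '[8.4,0,0,0,0,0,0, 7.8,0,0,0,0,0,0, 7.5,0,0,0,0,0,0, 7.5,0,0,0,0,0,0, 7.5,0,0,0,0,0,0]' 4
python3 -m creep '[7.5,0,0,0,0,0,0, 7.5,0,0,0,0,0,0, 7.5,0,0,0,0,0,0, 7.5,0,0,0,0,0,0, 7.5,0,0,0,0,0,0]' 4
```

```text
time: 6.3
tcp_pos: [0.4424, 0.1179, 0.0195]
tool_rot: [-180.0, -0.2, 176.5]
ft_force: [-0.1, 0.5, -0.2]
opening: 0.0938
gripper_force: 0.0
time: 6.8
tcp_pos: [0.445, 0.1181, 0.0225]
tool_rot: [180.0, 0.1, 176.5]
ft_force: [0.5, -0.2, 1.3]
opening: 0.0793
gripper_force: 3.9
time: 7.3
tcp_pos: [0.4451, 0.1181, 0.0225]
tool_rot: [180.0, 0.1, 176.5]
ft_force: [-1.3, -0.2, 6.3]
opening: 0.0793
gripper_force: 3.9
```

```bash
python3 -m creep '[7.5,0,-0.5,0,0,0,0, 7.5,0,-1,0,0,0,0, 7.5,-0.1,-1.4,0,0,0,0, 7.5,-0.1,-1.7,0,0,0,0, 7.5,-0.1,-1.7,0,0,0,0]' 4
python3 -m creep '[7.5,0.9,-0.05,0,0,0,0, 7.5,1.8,-0.1,0,0,0,0, 7.5,2.7,-0.17,0,0,0,0, 7.5,3.6,-0.22,0,0,0,0, 7.5,4.5,-0.28,0,0,0,0]' 4
python3 -m creep '[7.9,0,0,0,0,0,0, 8.4,0,0,0,0,0,0, 8.8,0,0,0,0,0,0, 8.8,0,0,0,0,0,0, 8.8,0,0,2,0,0,0]'
```

```text
time: 7.8
tcp_pos: [0.4443, 0.1012, 0.0223]
tool_rot: [179.9, 0.1, 176.4]
ft_force: [0.8, 3.3, 6.6]
opening: 0.079
gripper_force: 4.0
time: 8.3
tcp_pos: [0.489, 0.0979, 0.021]
tool_rot: [-180.0, 0.0, 176.5]
ft_force: [-1.3, -0.7, -0.3]
opening: 0.0788
gripper_force: 4.0
time: 8.8
tcp_pos: [0.485, 0.0981, 0.0393]
tool_rot: [-180.0, -0.4, 176.5]
ft_force: [-0.3, -0.5, -0.1]
opening: 0.0881
gripper_force: 0.0
```

```bash
python3 -m creep '[8.8,0,0,4,0,0,0, 8.8,-1,0,8,0,0,0, 7,-4,0.2,8,-0.4,-7,0, 6,-6,0.4,8,-0.9,-14,0, 5,-7.5,0.45,8,-1.2,-20,0]'
python3 -m creep '[5,0,0,0,0,0,0, 5,0,0,-1,0,0,0, 5,0,0,-2,0,0,0, 5,0,0,-3,0,0,0, 5,0,0,-3,0,0,0]'
python3 - <<'E'
from h import *
for c in ('scene','wrist'):
    m=ctrl.camera_model(c); ctrl.grab_frame(c); print(c,[(onz(m,d['pixel'][::-1],0).round(3),d['confidence']) for d in ctrl.tip_of(c,'tray')])
print(ctrl.read_state()['joint_pos'].round(1))
E
```

```text
time: 9.3
tcp_pos: [0.4117, 0.1029, 0.1216]
tool_rot: [179.9, 20.3, 176.5]
ft_force: [-0.6, 0.6, 0.2]
opening: 0.0673
gripper_force: 0.0
time: 9.8
tcp_pos: [0.4139, 0.1024, 0.0902]
tool_rot: [-180.0, 19.8, 176.5]
ft_force: [-0.3, 0.2, 0.2]
opening: 0.0498
gripper_force: 0.0
scene [(array([0.495, 0.094, 0.   ]), 0.86)]
wrist [(array([0.488, 0.101, 0.   ]), 0.66)]
[  4.4 -10.6 129.6  -4.1  41.2 -79.5]
```

```bash
python3 -m creep '[5,0,0,-2,0,0,0, 5,0,0,-4,0,0,0, 5,0,0,-5.5,0,0,0, 5,0,0,-6.2,0,0,0, 5,0,0,-6.2,0,0,0]'
python3 -m creep '[5,1,-0.05,0,0,0,0, 5,2,-0.1,0,0,0,0, 5,2.8,-0.15,0,0,0,0, 5,3.6,-0.2,0,0,0,0, 5,4.4,-0.25,0,0,0,0]'
python3 -m creep '[5,0.7,-0.04,0,0,0,0, 5,1.4,-0.08,0,0,0,0, 5,2.1,-0.13,0,0,0,0, 5,2.8,-0.17,0,0,0,0, 5,3.5,-0.22,0,0,0,0]'
```

```text
time: 10.5
tcp_pos: [0.4127, 0.1026, 0.0288]
tool_rot: [180.0, 19.9, 176.5]
ft_force: [-0.4, -0.6, 0.3]
opening: 0.0498
gripper_force: 0.0
time: 11.0
tcp_pos: [0.4579, 0.1001, 0.0297]
tool_rot: [180.0, 20.0, 176.5]
ft_force: [-1.6, -0.1, 1.1]
opening: 0.0502
gripper_force: 0.9
time: 11.5
tcp_pos: [0.4925, 0.098, 0.0294]
tool_rot: [180.0, 20.0, 176.5]
ft_force: [-1.0, 0.0, 0.6]
opening: 0.0497
gripper_force: 0.8
```

```bash
python3 -m creep '[5,0.6,-0.04,0,0,0,0, 5,1.2,-0.07,0,0,0,0, 5,1.8,-0.11,0,0,0,0, 5,2.2,-0.14,0,0,0,0, 5,2.6,-0.16,0,0,0,0]'
python3 -m creep '[5,0.1,0,0,0,0,0, 5,0.2,-0.01,0,0,0,0, 5,0.3,-0.02,0,0,0,0, 5,0.4,-0.02,0,0,0,0, 5,0.5,-0.03,0,0,0,0]'
```

```text
time: 12.0
tcp_pos: [0.5182, 0.0964, 0.0294]
tool_rot: [180.0, 20.0, 176.5]
ft_force: [-1.6, -1.1, 0.8]
opening: 0.0502
gripper_force: 0.9
time: 12.5
tcp_pos: [0.5227, 0.0961, 0.0293]
tool_rot: [180.0, 20.0, 176.5]
ft_force: [-3.8, 0.3, 2.8]
opening: 0.0501
gripper_force: 1.8
```

```bash
python3 -m creep '[5,0.05,0,0,0,0,0, 5,0.1,0,0,0,0,0, 5,0.15,0,0,0,0,0, 5,0.2,0,0,0,0,0, 5,0.2,0,0,0,0,0]'
```

```text
time: 13.0
tcp_pos: [0.523, 0.0961, 0.0286]
tool_rot: [-180.0, 19.8, 176.5]
ft_force: [-8.4, 0.9, 7.5]
opening: 0.0499
gripper_force: 3.8
```

```bash
python3 -m creep '[5,-1,0.06,0,0,0,0, 5,-3,0.2,0,0,0,0, 5,-6,0.35,0.5,0,0,0, 5,-9,0.4,4,0,0,0, 5,-11,0.4,9,0,0,0]'
python3 -m creep '[5,0,0,4,0,0,0, 5,0,0,8,0,0,0, 4,0,0,11,0,0,0, 2,0,0,13,0,0,0, 0,0,0,13,0,0,0]' | head -2
python3 - <<'E'
from h import *
m=ctrl.camera_model('wrist'); im=ctrl.grab_frame('wrist'); save(im,'w4.png'); np.save('w4.npy',dict(m),allow_pickle=True)
for q in('tray','bay','feeder'): print(q,[(np.round(d['pixel']),onz(m,d['pixel'][::-1],0).round(3),d['confidence']) for d in ctrl.tip_of('wrist',q)])
c,s=np.cos(-.0616),np.sin(-.0616)
for x,y,z in [(-.0505,-.0395,.05),(-.0505,.0395,.05),(.0505,-.0395,.05),(-.068,-.057,.04),(-.068,.057,.04)]:
    print(proj(m,(.583+c*x-s*y,.0928+s*x+c*y,z)).round())
E
```

```text
time: 13.5
tcp_pos: [0.4116, 0.0999, 0.1131]
tool_rot: [-180.0, 19.6, 176.5]
ft_force: [1.3, 0.3, -0.7]
opening: 0.0502
gripper_force: 0.0
time: 14.0
tcp_pos: [0.4191, 0.1003, 0.2504]
tray [(array([244., 320.]), array([ 0.58 ,  0.093, -0.   ]), 0.94)]
bay [(array([191., 626.]), array([0.527, 0.441, 0.   ]), 0.65)]
feeder [(array([248., 385.]), array([0.591, 0.169, 0.   ]), 0.65)]
[281. 238.]
[360. 238.]
[286. 307.]
[263. 218.]
[377. 218.]
```

View pics/w4.png

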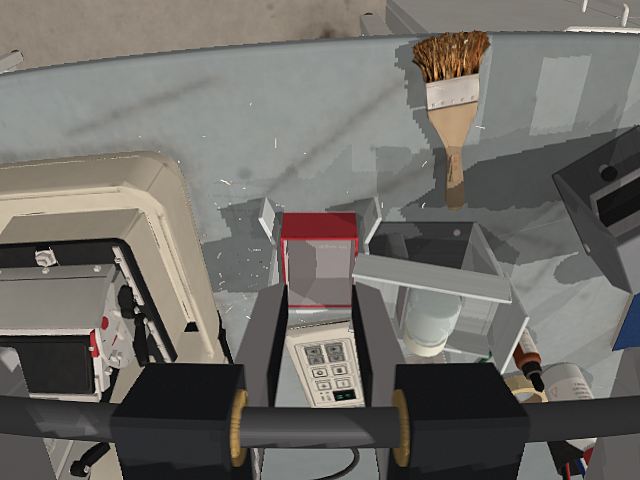

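The tray shows home between the guides: its near rim edge at row 239, cols 281-358, matches the prediction for home. The jar is still in the channel at (430,315). The pedal mouth is at (610,200) and turned in yaw. Moving to look at the pedal.

```bash
python3 -m creep '[0,-1,5,2,0,0,0, 0,-2,10,4,0,0,0, 0,-3,15,5,0,0,0, 0,-3,20,5,0,0,0, 0,-3,25,5,0,0,0]' | head -2
python3 -m creep '[0,0,2,0,0,0,0, 0,0,3,0,0,0,0, 0,0,3,0,0,0,0, 0,0,3,0,0,0,0, 0,0,3,0,0,0,0]' | head -2
python3 - <<'E'
from h import *
m=ctrl.camera_model('wrist'); im=ctrl.grab_frame('wrist'); save(im,'w5.png'); np.save('w5.npy',dict(m),allow_pickle=True)
for q,z in(('tread',.056),('pedal_base',0)): print(q,[(np.round(d['pixel']),onz(m,d['pixel'][::-1],z).round(3),d['confidence']) for d in ctrl.tip_of('wrist',q)])
E
```

```text
time: 14.7
tcp_pos: [0.3855, 0.3411, 0.2946]
time: 15.2
tcp_pos: [0.3867, 0.3677, 0.2955]
tread [(array([209., 349.]), array([0.49 , 0.394, 0.056]), 0.57)]
pedal_base [(array([207., 366.]), array([0.525, 0.418, 0.   ]), 0.9)]
```

View pics/w5.png

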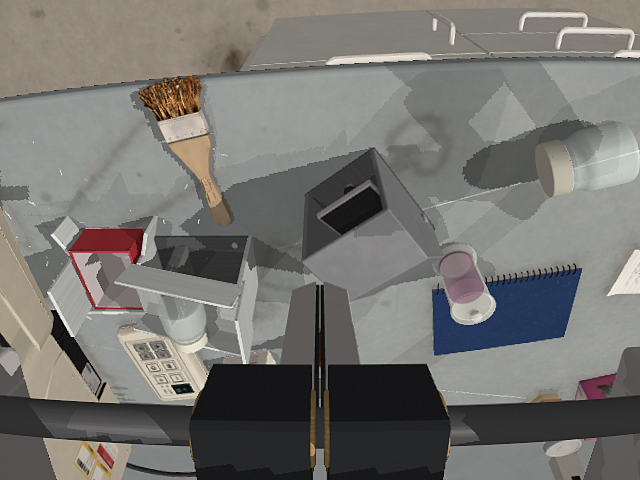

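The pedal mouth points to the upper left, so its yaw is roughly 35 degrees. The front bottom edge is about (305,195)-(373,149), the roof front edge about (304,262)-(384,187), and the tread at about (350,205). Cropping for the corners.

```bash
python3 - <<'E'
import cv2
im=cv2.imread('pics/w5.png')[140:310,285:455]
cv2.imwrite('pics/w5c.png',cv2.resize(im,None,fx=3.5,fy=3.5,interpolation=cv2.INTER_CUBIC))
E
```

```text
(no output)
```

View pics/w5c.png

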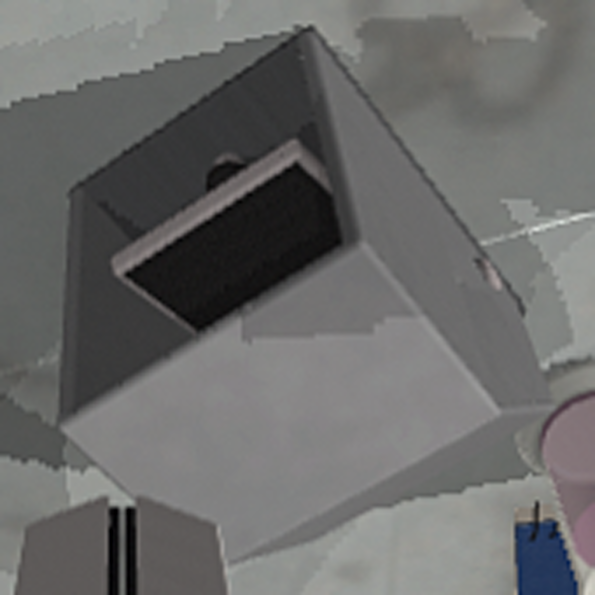

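The crop shows the roof front corners at (63,425) and (362,243), the bottom front corners at (73,190) and (312,30), and the tread front corners at about (120,268) and (302,158).

```bash
python3 - <<'E'
from fit import *
m=np.load('w5.npy',allow_pickle=True).item()
u=lambda L:[(285+(a-1)/3.5,140+(b-1)/3.5) for a,b in L]
O=[(-.059,-.05,.127),(-.059,.05,.127),(-.059,-.05,0),(-.059,.05,0),(-.054,-.035,.061),(-.054,.035,.061)]
P=u([(63,425),(362,243),(73,190),(312,30),(120,268),(302,158)])
for n in (2,4,6):
  p,r=fit(m,O[:n],P[:n],[.52,.412,.5]); print(p[:2],np.degrees(p[2]),np.round(r,1).tolist())
c,s=np.cos(p[2]),np.sin(p[2]); print('tread',p[0]-.0385*c,p[1]-.0385*s, 'check', [onz(m,(349,209),.056)])
print(rot(ctrl.read_state()['tool_rot']).round(3))
Rc=R.from_matrix(rot(ctrl.read_state()['tool_rot']))
y=p[2]
for t in (40,45):
  z=np.array([np.sin(np.radians(t))*c,np.sin(np.radians(t))*s,-np.cos(np.radians(t))]); Y=np.array([-s,c,0]); T=R.from_matrix(np.c_[np.cross(Y,z),Y,z])
  print(t,(T*Rc.inv()).as_rotvec(degrees=True), 'toolz',z)
E
```

```text
[0.52252257 0.41934765] 35.46369400443203 [[-1.7, 3.2], [1.3, -0.9]]
[0.52308318 0.41909288] 34.81065727353162 [[-1.8, 2.9], [2.0, -0.3], [-0.8, 0.7], [0.5, -1.8]]
[0.52301636 0.41922005] 34.63215460400743 [[-1.6, 2.7], [2.4, -0.4], [-0.6, 0.5], [0.8, -1.8], [-1.9, 3.4], [0.6, -0.7]]
tread 0.4913378858546794 0.3973402838095419 check [array([0.49032232, 0.39411103, 0.056     ])]
[[-0.937  0.063  0.342]
 [ 0.059  0.998 -0.021]
 [-0.343  0.001 -0.939]]
40 [  5.3938927  -19.58082963  37.82204761] toolz [ 0.52889693  0.3652998  -0.76604444]
45 [  6.7564324  -24.48596706  37.59813164] toolz [ 0.58181988  0.40185275 -0.70710678]
```

```bash
python3 -m creep '[0,1,-0.3,-1,1.2,-4.5,7, 0,2,-0.6,-2,2.5,-9.1,13.9, 0,3,-0.9,-3,3.7,-13.6,20.9, 0,4,-1.2,-4,5,-18.1,27.8, 0,4.5,-1.3,-4,6.2,-22.7,34.8]' | head -3
python3 -m creep '[0,0,0,-3,0.6,-1.8,2.8, 0,0,0,-6,0.6,-1.8,2.8, 0,0,0,-9,0.6,-1.8,2.8, 0,0,0,-10,0.6,-1.8,2.8, 0,0,0,-10,0.6,-1.8,2.8]'
python3 -m creep '[0,0,0,0,0,0,0, 0,0,0,0,0,0,0, 0,0,0,0,0,0,0, 0,0,0,0,0,0,0, 0,0,0,0,0,0,0]'
python3 - <<'E'
from h import *
st=ctrl.read_state(); Rc=rot(st['tool_rot']); print(st['tcp_pos'],'tip',st['tcp_pos']+Rc[:,2]*ctrl.finger_overhang,'z',Rc[:,2],'y',Rc[:,1],st['joint_pos'].round(1))
m=ctrl.camera_model('wrist'); ctrl.grab_frame('wrist')
for q,z in(('tread',.056),('pedal_base',0)): print(q,[(np.round(d['pixel']),onz(m,d['pixel'][::-1],z).round(3),d['confidence']) for d in ctrl.tip_of('wrist',q)])
E
```

```text
time: 15.85
tcp_pos: [0.4281, 0.3556, 0.2529]
tool_rot: [178.7, 41.5, -150.8]
time: 16.35
tcp_pos: [0.4282, 0.3565, 0.1532]
tool_rot: [179.1, 43.2, -147.9]
ft_force: [-1.2, 0.1, 0.9]
opening: 0.0005
gripper_force: 0.0
time: 16.85
tcp_pos: [0.4294, 0.3577, 0.1558]
tool_rot: [179.1, 43.5, -147.9]
ft_force: [-0.5, 0.3, 0.6]
opening: 0.0005
gripper_force: 0.0
[0.42939421 0.35766567 0.15583794] tip [0.43398639 0.36069793 0.15003128] z [ 0.57402297  0.37903312 -0.72583161] y [-0.54097576  0.84096194  0.01132482] [  29.1   -7.8  128.4   10.6   16.3 -102.4]
tread [(array([211., 315.]), array([0.492, 0.397, 0.056]), 0.77)]
pedal_base [(array([182., 318.]), array([0.524, 0.421, 0.   ]), 0.67)]
```

```bash
python3 -m creep '[0,0,0,-2,0,0,1, 0,0.1,-0.1,-4,0,0,2, 0,0.2,-0.25,-5.5,0,0,2, 0,0.2,-0.25,-6.5,0,0,2, 0,0.2,-0.25,-6.5,0,0,2]'
python3 -m creep '[0,1.3,0.9,-0.2,0,0,0, 0,2.6,1.8,-0.4,0,0,0, 0,3.9,2.7,-0.5,0,0,0, 0,5,3.45,-0.6,0,0,0, 0,5.8,4,-0.7,0,0,0]'
python3 - <<'E'
from h import *
st=ctrl.read_state(); Rc=rot(st['tool_rot']); t=st['tcp_pos']+Rc[:,2]*ctrl.finger_overhang; d=t-[.523,.4185,0]; a=np.radians(34.7)
print('tip',t,'pedal x,y',d[0]*np.cos(a)+d[1]*np.sin(a),-d[0]*np.sin(a)+d[1]*np.cos(a),st['ft_force'],Rc[:,2])
E
```

```text
time: 17.5
tcp_pos: [0.4299, 0.3542, 0.0879]
tool_rot: [179.0, 43.2, -146.0]
ft_force: [-0.1, 0.6, 0.4]
opening: 0.0006
gripper_force: 0.0
time: 18.0
tcp_pos: [0.4905, 0.3958, 0.0843]
tool_rot: [179.1, 43.5, -145.8]
ft_force: [0.1, 0.6, 0.3]
opening: 0.0004
gripper_force: 0.0
tip [0.49494886 0.39899522 0.07845254] pedal x,y -0.03416574920809342 -6.679947688996088e-05 [0.1336255  0.55686711 0.27707128] [ 0.56097392  0.39897189 -0.72534798]
```

```bash
python3 -m creep '[0,0,0,-0.5,0,0,0, 0,0,0,-1,0,0,0, 0,0,0,-1.4,0,0,0, 0,0,0,-1.8,0,0,0, 0,0,0,-2.2,0,0,0]'
python3 -m creep '[0,0,0,-0.3,0,0,0, 0,0,0,-0.6,0,0,0, 0,0,0,-0.9,0,0,0, 0,0,0,-1.1,0,0,0, 0,0,0,-1.3,0,0,0]'
```

```text
time: 18.5
tcp_pos: [0.4895, 0.3956, 0.0628]
tool_rot: [179.1, 43.3, -145.9]
ft_force: [-0.7, -0.6, 3.1]
opening: 0.0005
gripper_force: 0.8
time: 19.0
tcp_pos: [0.4899, 0.3968, 0.0545]
tool_rot: [179.2, 42.7, -145.9]
ft_force: [-1.7, -1.6, 3.1]
opening: 0.0007
gripper_force: 0.9
```

```bash
python3 -m creep '[0,0,0,0,0,0,0, 0,0,0,0,0,0,0, 0,0,0,-0.2,0,0,0, 0,0,0,-0.4,0,0,0, 0,0,0,-0.4,0,0,0]'
```

```text
time: 19.5
tcp_pos: [0.4901, 0.3969, 0.0519]
tool_rot: [179.2, 42.5, -145.9]
ft_force: [-0.9, 0.3, 1.4]
opening: 0.0006
gripper_force: 0.5
```

```bash
python3 - <<'E'
from h import *
st=ctrl.read_state(); Rc=rot(st['tool_rot']); t=st['tcp_pos']+Rc[:,2]*ctrl.finger_overhang; d=t-[.523,.4185,0]; a=np.radians(34.7)
print('tip',t,'pedal x,y',d[0]*np.cos(a)+d[1]*np.sin(a),-d[0]*np.sin(a)+d[1]*np.cos(a),st['ft_force'],st['moment'],st['joint_pos'].round(2),st['tau'].round(1),st['joint_vel'].round(2))
E
```

```text
tip [0.49454062 0.40000881 0.04603715] pedal x,y -0.033924363455863304 0.0009989194244030154 [-0.92913555  0.25935321  1.41834893] [ 0.01278984  0.15525161 -0.01043336] [  28.78   14.86  121.05   67.73    4.77 -161.58] [ -0.1 -29.8 -18.9   0.2  -0.8  -0. ] [ 0.03 -0.08 -0.01 -0.1   0.02  0.05]
```

Joints 5 and 6 have come to their limits: the wrist is near a singularity along the forearm. I'll steepen the tool and turn its yaw towards the forearm before pressing on.

```bash
python3 -m creep '[0,0,0,0.4,-1.2,2,-1, 0,0,0,0.7,-2.5,4,-2, 0,0,0,0.7,-3.5,6,-3, 0,0,0,0.7,-4.5,7.8,-4, 0,0,0,0.7,-4.5,7.8,-4]'
python3 - <<'E'
from h import *
st=ctrl.read_state(); Rc=rot(st['tool_rot']); t=st['tcp_pos']+Rc[:,2]*ctrl.finger_overhang; d=t-[.523,.4185,0]; a=np.radians(34.7)
print('tip',t,'pedal x,y',d[0]*np.cos(a)+d[1]*np.sin(a),-d[0]*np.sin(a)+d[1]*np.cos(a),st['ft_force'],st['joint_pos'].round(2))
print('tilt',np.degrees(np.arccos(-Rc[2,2])))
for c in ('scene','side'):
    ctrl.grab_frame(c); print(c,[(np.round(q['pixel']),round(q['confidence'],2)) for q in ctrl.tip_of(c,'jar_mid')],[(np.round(q['pixel']),round(q['confidence'],2)) for q in ctrl.tip_of(c,'tray')])
E
```

```text
time: 20.0
tcp_pos: [0.487, 0.4027, 0.0581]
tool_rot: [177.7, 34.6, -149.5]
ft_force: [-0.0, 1.0, 0.5]
opening: 0.0003
gripper_force: 0.5
tip [0.49074904 0.40525746 0.05152119] pedal x,y -0.03405364635445475 0.007472535549770665 [-0.03692175  1.04763672  0.5484881 ] [ 30.52  14.03 115.64   8.37  15.93 -98.06]
tilt 34.62770634552511
scene [(array([339., 231.]), 0.98), (array([198., 389.]), 0.8), (array([202., 354.]), 0.48)] []
side [(array([221., 258.]), 0.86), (array([191., 304.]), 0.68), (array([393., 373.]), 0.58)] [(array([204., 316.]), 0.54)]
```

```bash
python3 -m creep '[0,0,0,0,0,0,0, 0,0,0,0,0,0,0, 0,0,0,0,0,0,0, 0,0,0,0,0,0,0, 0,0,0,0,0,0,0]'
```

```text
time: 20.8
tcp_pos: [0.4864, 0.4028, 0.0577]
tool_rot: [177.7, 34.6, -149.4]
ft_force: [0.6, 0.5, 1.4]
opening: 0.0004
gripper_force: 0.6
```

```bash
python3 -m creep '[0,0.1,-0.2,-0.2,0,0,0, 0,0.2,-0.4,-0.4,0,0,0, 0,0.3,-0.5,-0.6,0,0,0, 0,0.3,-0.5,-0.8,0,0,0, 0,0.3,-0.5,-1,0,0,0]'
python3 -m creep '[0,0,0,-0.2,0,0,0, 0,0,0,-0.3,0,0,0, 0,0,0,-0.4,0,0,0, 0,0,0,-0.4,0,0,0, 0,0,0,-0.4,0,0,0]'
python3 - <<'E'
from h import *
st=ctrl.read_state(); Rc=rot(st['tool_rot']); t=st['tcp_pos']+Rc[:,2]*ctrl.finger_overhang; d=t-[.523,.4185,0]; a=np.radians(34.7)
print('tip',t,'pedal x,y',d[0]*np.cos(a)+d[1]*np.sin(a),-d[0]*np.sin(a)+d[1]*np.cos(a),st['ft_force'],st['joint_pos'].round(2))
E
```

```text
time: 21.3
tcp_pos: [0.4893, 0.3975, 0.0473]
tool_rot: [177.7, 34.6, -149.4]
ft_force: [-2.7, -1.0, 3.5]
opening: 0.0005
gripper_force: 1.7
time: 21.8
tcp_pos: [0.4896, 0.3978, 0.0439]
tool_rot: [177.7, 34.6, -149.4]
ft_force: [-1.9, -1.7, 3.6]
opening: 0.0004
gripper_force: 2.0
tip [0.49329412 0.40042328 0.03727481] pedal x,y -0.034713221362254645 0.002049285818843073 [-1.91884322 -1.72846901  3.6038238 ] [  29.73   15.63  116.05   11.77   14.03 -102.16]
```

```bash
python3 -m creep '[0,0,0,-0.1,0,0,0, 0,0,0,-0.2,0,0,0, 0,0,0,-0.3,0,0,0, 0,0,0,-0.3,0,0,0, 0,0,0,-0.3,0,0,0]'
python3 - <<'E'
from h import *
print(ctrl.read_state()['ft_force'])
ctrl.grab_frame('scene'); print([(np.round(q['pixel']),round(q['confidence'],2)) for q in ctrl.tip_of('scene','jar_mid')])
E
```

```text
time: 22.3
tcp_pos: [0.4896, 0.3979, 0.0409]
tool_rot: [177.7, 34.6, -149.4]
ft_force: [-3.3, -2.0, 5.1]
opening: 0.0006
gripper_force: 2.4
[-3.26841331 -1.96050453  5.10680217]
[(array([338., 231.]), 0.93), (array([205., 423.]), 0.53), (array([276., 257.]), 0.44), (array([200., 355.]), 0.41)]
```

```bash
python3 -m creep '[0,0,0,-0.1,0,0,0, 0,0,0,-0.2,0,0,0, 0,0,0,-0.3,0,0,0, 0,0,0,-0.3,0,0,0, 0,0,0,-0.3,0,0,0]'
```

```text
time: 22.9
tcp_pos: [0.4898, 0.3981, 0.0399]
tool_rot: [177.7, 34.7, -149.3]
ft_force: [-13.9, -11.9, 24.3]
opening: 0.0001
gripper_force: 11.6
```

```bash
python3 -m creep '[0,0,0,0.05,0,0,0, 0,0,0,0.05,0,0,0, 0,0,0,0.05,0,0,0, 0,0,0,0.05,0,0,0, 0,0,0,0.05,0,0,0]'
python3 -m creep '[0,0,0,0,0,0,0, 0,0,0,0,0,0,0, 0,0,0,0,0,0,0, 0,0,0,0,0,0,0, 0,0,0,0,0,0,0]'
python3 -m creep '[0,0,0,0,0,0,0, 0,0,0,0,0,0,0, 0,0,0,0,0,0,0, 0,0,0,0,0,0,0, 0,0,0,0,0,0,0]' | head -1
python3 - <<'E'
from h import *
s,d=[ctrl.camera_model(c) for c in('scene','side')]
for c,m in(('scene',s),('side',d)):
    save(ctrl.grab_frame(c),c+'9.png'); print(c,[(np.round(q['pixel']),round(q['confidence'],2)) for q in ctrl.tip_of(c,'jar_mid')],'expect',proj(m,(.583,.093,.027)))
a=cv2.imread('pics/scene9.png')[150:300,350:500]; b=cv2.imread('pics/side9.png')[140:290,250:400]
cv2.imwrite('pics/jar.png',cv2.resize(np.hstack([a,b]),None,fx=2.6,fy=2.6,interpolation=cv2.INTER_CUBIC))
E
```

```text
time: 23.4
tcp_pos: [0.4897, 0.398, 0.04]
tool_rot: [177.7, 34.7, -149.4]
ft_force: [-11.3, -9.7, 20.7]
opening: 0.0007
gripper_force: 9.8
time: 23.9
tcp_pos: [0.4897, 0.398, 0.0401]
tool_rot: [177.7, 34.7, -149.4]
ft_force: [-10.3, -9.6, 19.9]
opening: 0.0004
gripper_force: 9.8
time: 24.4
scene [(array([334., 230.]), 0.9), (array([208., 423.]), 0.61), (array([198., 357.]), 0.45)] expect [423.34956001 213.75228199]
side [(array([394., 374.]), 0.89), (array([222., 256.]), 0.74), (array([193., 310.]), 0.53)] expect [315.7647566  193.87654529]
```

View pics/jar.png

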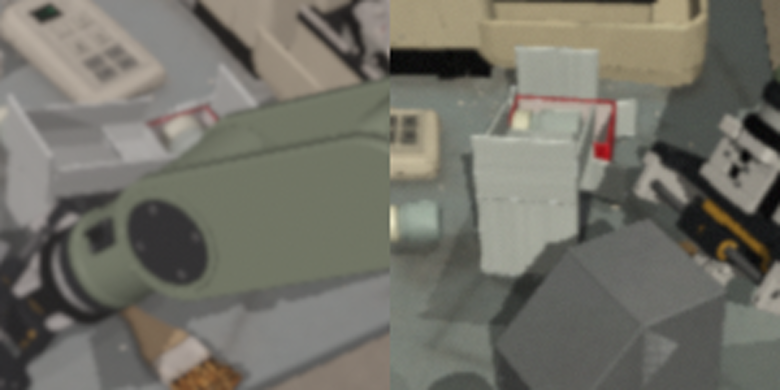

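The crop shows the jar, with its white cap, lying in the red tray in both views: (185,128) in the scene half, (545,122) in the side half. The pedal is at its stop under about 20 N. Letting it up now.

```bash
python3 -m creep '[0,0,0,0.5,0,0,0, 0,0,0,1.1,0,0,0, 0,0,0,1.7,0,0,0, 0,0,0,2.2,0,0,0, 0,0,0,2.6,0,0,0]'
python3 -m creep '[0,-0.2,-0.14,0.35,0,0,0, 0,-0.4,-0.28,0.7,0,0,0, 0,-0.6,-0.42,1,0,0,0, 0,-0.8,-0.56,1.4,0,0,0, 0,-0.8,-0.56,1.4,0,0,0]'
python3 - <<'E'
from h import *
st=ctrl.read_state(); Rc=rot(st['tool_rot']); t=st['tcp_pos']+Rc[:,2]*ctrl.finger_overhang; d=t-[.523,.4185,0]; a=np.radians(34.7)
print('tip',t,'pedal x,y',d[0]*np.cos(a)+d[1]*np.sin(a),-d[0]*np.sin(a)+d[1]*np.cos(a),st['ft_force'],st['joint_pos'].round(1))
E
```

```text
time: 25.1
tcp_pos: [0.4896, 0.3979, 0.0646]
tool_rot: [177.7, 34.6, -149.4]
ft_force: [1.0, -0.8, 0.8]
opening: 0.0007
gripper_force: 0.5
time: 25.6
tcp_pos: [0.4812, 0.3921, 0.0786]
tool_rot: [177.7, 34.6, -149.4]
ft_force: [0.2, -0.4, -0.2]
opening: 0.0005
gripper_force: 0.0
tip [0.4849737  0.394705   0.07204318] pedal x,y -0.04480910461448267 0.0020846750225818195 [ 0.16598337 -0.42093689 -0.22212633] [ 29.6  10.4 116.8   9.2  18.4 -99.6]
```

Exactly as planned and free of contact; backing out of the mouth, then up and clear.

```bash
python3 -m creep '[0,-1.2,-0.8,0.1,0,0,0, 0,-2.6,-1.8,0.3,0,0,0, 0,-4,-2.8,0.3,0,0,0, 0,-5.5,-3.8,0.5,0,0,0, 0,-6.5,-4.4,1,0,0,0]' | head -4
python3 -m creep '[0,0,0,3,0,0,0, 0,0,0,7,0,0,0, 0,0,0,11,0,0,0, 0,0,0,15,0,0,0, 0,0,0,18,0,0,0]' | head -4
python3 -m creep '[0,0,-3,0,0,0,0, 0,0,-5,0,0,0,0, 0,0,-5,0,0,0,0, 0,0,-5,0,0,0,0, 0,0,-5,0,0,0,0]' | head -4
python3 - <<'E'
from h import *
m=ctrl.camera_model('wrist'); ctrl.grab_frame('wrist')
for q,z in(('tray',0),('jar_mid',.027),('tread',.056),('flat_brush',0),('bay',0)): print(q,[(onz(m,d['pixel'][::-1],z).round(3),round(d['confidence'],2)) for d in ctrl.tip_of('wrist',q)])
m=ctrl.camera_model('scene'); ctrl.grab_frame('scene')
for q,z in(('tray',0),('jar_mid',.027),('flat_brush',0),('dropper_bottle',0),('tread',.056)): print(q,[(onz(m,d['pixel'][::-1],z).round(3),round(d['confidence'],2)) for d in ctrl.tip_of('scene',q)])
E
```

```text
time: 26.1
tcp_pos: [0.4147, 0.3472, 0.0872]
tool_rot: [177.7, 34.4, -149.4]
ft_force: [0.3, -0.4, -0.3]
time: 26.6
tcp_pos: [0.4171, 0.3485, 0.2719]
tool_rot: [177.7, 34.8, -149.4]
ft_force: [0.9, 0.3, 0.5]
time: 27.1
tcp_pos: [0.4164, 0.2987, 0.2681]
tool_rot: [177.6, 34.6, -149.4]
ft_force: [-0.1, 0.2, -0.6]
tray [(array([ 0.583,  0.091, -0.   ]), 0.9)]
jar_mid [(array([0.597, 0.08 , 0.027]), 0.83)]
tread [(array([0.488, 0.397, 0.056]), 0.63)]
flat_brush [(array([0.445, 0.231, 0.   ]), 0.76)]
bay []
tray []
jar_mid [(array([0.464, 0.647, 0.027]), 0.73), (array([0.702, 0.222, 0.027]), 0.65)]
flat_brush [(array([0.442, 0.227, 0.   ]), 0.81)]
dropper_bottle [(array([0.761, 0.359, 0.   ]), 0.92), (array([0.514, 0.413, 0.   ]), 0.38)]
tread [(array([0.49 , 0.396, 0.056]), 0.55)]
```

The tray is home at (0.583, 0.091) with the jar in it. The tread is back up, the brush has not moved, and the arm is touching nothing.

```bash
python3 -c "
from cell import ctrl
print(ctrl.sign_off())"
```

```text
the job is handed in; nothing more can be done
None
```

The job is handed in at about 27 s: the tray is home against its back stop, the pedal was held on its stop at about 20 N after a brief 24 N (vertical) peak until the jar had rolled into the tray, the pedal is back up, and the brush and bottle have not moved.

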